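# Put the parts tray away under the instrument shelf

### The job

Lay the battery pack flat in the loose black parts tray, then slide the tray along the mat, grip end towards you, into the empty bay under the instrument shelf. Push it gently until it is fully home, with the plunger of the end stop pressed right in, and leave it there. Keep tray and pack off the shelf's underside, do not ram the shelf or its stop, and leave the other things on the bench where they are.

Things in the scene. Friction and masses are not known exactly. Their poses are not given: they have to be found in the camera images.
- pack_mid (a point): Battery pack: a plain black block with a pale label, 72 (its x) x 42 (its y) x 24 mm high, about 0.14 kg, lying flat on the mat. This point is its centre, 12 mm above its underside. The only block of this shape on the mat in front of the shelf.
- tray_mid (a point): Loose black open-topped parts tray, 150 (its x) x 110 (its y) x 45 mm high, walls and floor 4 mm thick, 0.3 to 0.6 kg, standing on the mat at the right (-y side). This point is its centre, 22.5 mm above its underside. A grip fin sticks out of its -x end; its +x end goes into the bay first. Slide it, never lift it more than 30 mm.
- tray_grip (a point): The tray's grip: an upright fin in the middle of its -x end wall, 14 mm thick (along the tray's y), reaching 51 mm out from the wall, its top 44 mm and bottom 4 mm above the tray's underside. This point is mid-fin, 103 mm from the tray's centre along its -x, 26 mm above its underside; axes as the tray's. Pinch it across y from above.
- shelf: Low instrument shelf fixed on the mat: a white deck (listed apart) on three wooden cheeks, with two bays open to the robot's side. The right (-y) bay is empty; the left one holds a fixed tray of the same kind, its fin standing out 49 mm in front. Origin: on the mat, below the deck's front edge, in the middle of the empty bay's mouth. Its x goes straight into the bay, y to the left, z up.
- bay_mouth (a point): Same point and axes as the shelf: the empty bay's mouth. The bay is 118 mm wide, tapered a little wider over its first 30 mm. On its middle line is an end stop whose depth is set anew each time and cannot be measured, only felt: the tray is home when its leading end is somewhere from 80 to 120 mm inside the deck's front edge (tray's centre 5 to 45 mm inside), the rest and the fin standing out in front.
- deck: The shelf's deck, fixed: a 14 mm board, 200 mm deep and 284 mm wide, its underside 58 mm and its top 72 mm above the mat. Origin and axes as the shelf's. A meter and a small power supply, up to 64 mm tall, stand on it, more than 60 mm behind its front edge.
- plunger (a joint): The end stop's sprung plunger in the bay (head 22 mm across, 24 mm above the mat): how far it is pressed, in m; 0 out, 0.012 right in. Its spring takes 0.3 to 1.3 N, less than the tray's friction on the mat, so the tray stays when let go. Then a rubber buffer resists at 4.5 N per mm: the push rises sharply once the tray is home. More than 18 N is ramming.
- tape: Bystander: a roll of tape, 96 mm across, 45 mm high, on the mat; origin at its foot's centre.
- driver: Bystander: a screwdriver 170 mm long lying along its x on the mat; origin under its middle.
- cover: Bystander: a thin black phone back cover, 105 x 55 x 7 mm, on the mat; origin at its foot's centre.
- jar: Bystander: a small jar 48 mm across, 50 mm high; origin at its foot's centre.
- mug: Bystander: a white mug 80 mm across, 90 mm high; origin at its foot's centre.

How it is judged:
On the way, in this order (a step that is already met when the one before it is completed fails the run):
1. the battery pack lies flat in the tray, let go, before the tray goes into the bay (x of pack_mid in the frame of tray_mid between -0.06 and 0.06 m and y of pack_mid in the frame of tray_mid between -0.045 and 0.045 m and z of pack_mid in the frame of tray_mid between -0.03 and 0.004 m and angle between pack_mid's own z axis and vertical below 0.12 rad and contact force between the fingers and pack below 0.1 N), for 0.2 s.
2. the tray, pack inside, is under the deck's edge and in the empty bay (x of pack_mid in the frame of tray_mid between -0.06 and 0.06 m and y of pack_mid in the frame of tray_mid between -0.045 and 0.045 m and z of pack_mid in the frame of tray_mid between -0.03 and 0.004 m and angle between pack_mid's own z axis and vertical below 0.12 rad and x of tray_mid in the frame of shelf above -0.04 m and y of tray_mid in the frame of shelf between -0.012 and 0.012 m and angle between the x axis of tray_mid and the x axis of shelf, either way round below 0.1 rad and height (world z) of tray_mid below 0.032 m), for 0.1 s.
3. the tray has pressed the end stop's plunger right in (all of step 2 and value of joint plunger above 0.009 m), for 0.2 s.
At the end, for the whole second after the job is handed in: The tray stands flat in the empty bay, fin outwards, square to it within 0.1 rad and 12 mm of its middle line, with the stop's plunger pressed in at least 8 of its 12 mm; the pack lies flat inside it, below the rim; both are at rest (all of step 2 and value of joint plunger above 0.008 m and linear speed of each of tray, pack below 0.01 m/s); the robot touches nothing.
It fails at once if the tray or the pack presses on the underside or edge of the deck with more than 2 N (contact force between any of tray, pack and deck above 2 N).
It fails at once if the tray is pushed against the shelf, its cheeks or its end stop with more than 18 N (contact force between tray and shelf above 18 N).
It fails at once if the tray is lifted more than 30 mm off the mat or tipped (height (world z) of tray_mid above 0.055 m or angle between tray_mid's own z axis and vertical above 0.25 rad).
It fails at once if a bystander is moved more than 25 mm (distance of any of tape, driver, cover, jar, mug from where it was at the start of the episode above 0.025 m).
It also fails if it takes over 70 s, if anything falls off the work surface, if the arm or the gripper's body presses on something with over 40 N, if the wrist force passes 120 N, or if a joint passes its speed limit or range.

### The arm

A 6-joint arm with a two-finger parallel gripper is mounted at the origin on the work surface. World frame = base frame: x ahead of the robot, y to its left, z up, the work surface at z = 0. Lengths are in m, angles in rad, forces in N, time in s.
With the tool pointing down it reaches from about 0.4 to 0.825 m from the base axis. Payload 7 kg.
Tool frame: the origin (TCP) lies on the centre line of the jaws, within the pads' length; the fingertips stand 22 mm ahead of it and the grasp point (between the pads) lies 3 mm ahead of it; z points along the fingers, y is the direction in which the jaws open and shut (so a half turn about z gives the same grasp; the last joint's range is limited). The gripper opens to 88 mm and grips with 3 to 60 N. Pads are 19 mm wide; open, the fingers measure 130 mm over their backs; the gripper's body (78 mm by 193 mm) begins 47 mm behind the grasp point.
Start: joints at [-0.85, 0.359, 0.012, 0, -1.224, -0.288], TCP at [0.283, -0.613, 0.249] pointing down, gripper open.
Joint ranges: [-3.07, 3.07], [-1.43, 2.12], [-1.02, 1.25], [-3.03, 1.67], [-3.05, -0], [-3.03, 3.03]. Speed limits (rad/s): [2.39, 2.39, 3.01, 3.14, 3.14, 3.14].

### API

Orientations are given as [roll, pitch, yaw] about the fixed x, y, z axes, in that order (R = Rz(yaw) Ry(pitch) Rx(roll)).
In Python, from station import arm gives the robot as it stands. The module is installed in compiled form; this text tells all that it offers.
- The arm moves only by the tool arm_command, never from a script. Its argument "motion" is a list of rows, each a list of 3 entries, a list of its own where there are three numbers: the shift along the tool's x, y, z in mm, then the turn, a rotation vector about the tool's x, y, z in degrees, then the opening, from 0 (shut) to 1 (fully open). In form: [[[tx, ty, tz], [wx, wy, wz], grip], ...]. A call has 1 to 20 rows; each row shifts and turns the commanded pose from where the row before left it, along the tool's axes as they then stand; what a row does not reach is not made up. A row lasts 1/12 s, in which the tool goes at most 41.7 mm and 7.16 degrees, less where a joint would pass 70% of its speed; a pose out of reach is approached as far as the arm can. A call is refused whole if a number of a shift passes 41.7 or a number of a turn 7.16, either way. A call with a gripper value outside its range is refused whole. The fingers move at their own pace and stop on an object; "newtons" is the grip in N (left out, the last holds). Time passes only in rows, so rows that do not move let the fingers close. It gives the time, the measured TCP pose, the force and the opening at its end, in the units of the state.
- arm.get_state(): the state, without advancing time (a new reading comes with each control period).
- arm.grab_frame(name): name is "scene" or "top" or "wrist"; returns the picture (420x560x3 uint8, red, green, blue); there is no depth.
- arm.camera_info(name): a dict with "fov_y" (degrees; the focal length in pixels is half the picture's height over the tangent of half this angle, whatever the lens; pixels are square), "cx", "cy" (the principal point, pixels), "k1" (the pictures are not rectified: a ray, as slopes to the right and down, at radius r is drawn at 1 + k1 r^2 times it, then the intrinsics apply), "view" (4x4, takes a point from world to camera coordinates); the wrist camera has in their place "tool_from_camera" (4x4, takes a point from camera to tool coordinates, whose origin is the TCP and whose axes are the flange's). Camera axes: x right, y down, z forward; pixel columns grow to the right and rows downward; lengths in m; the calibration is good to about 2 mm. A picture is of the moment at which its call begins: read the wrist's pose just before it. camera_info takes no time and is no camera call.
- arm.job_done(): hands the job in, once; it reports no verdict.
The state is a dict: "t": time; "q": joint angles; "qd": joint speeds; "joint_efforts": joint torques, N m; "eef_pos": TCP position; "ee_rot": TCP orientation; "force": force on the tool from outside, world axes, zero at the start; "moment": the same for the moment, N m; "width": finger opening in m.
Only numpy, scipy, OpenCV 4.12 (cv2) and the standard library are available. Lean on these libraries where they do the work, as an engineer would, in place of code of your own. Each camera call takes 0.05 s, during which the arm holds its last target. There are 200 camera calls.

## Working session

There is one attempt and no reset: what is moved stays moved. The work goes in short steps, Python scripts to look and compute and a tool call to move; the robot and the scene stay as the last step left them, time stands still between calls to the robot, and variables do not carry over. Pictures are saved under pics/ and viewed, on a budget of 10 in all, crops included, one or two more only if the job needs it, and the job is handed in when it is done.

Besides the shell and the picture viewer there is one more tool, called after ">>>" as name(argument=value, ...), one argument or row to a line, values as JSON. arm_command: Moves the arm, as the interface text tells. Its arguments: {"type":"object","properties":{"motion":{"type":"array","items":{"type":"array"}},"newtons":{"type":"number"}},"required":["motion"]}

```bash
mkdir -p pics
cat > h.py <<'E'
import numpy as np, cv2
from station import arm
from scipy.spatial.transform import Rotation as R
def snap(n,f):
    im=arm.grab_frame(n); cv2.imwrite('pics/'+f,im[:,:,::-1]); return im
def KD(n):
    c=arm.camera_info(n); f=210/np.tan(np.radians(c['fov_y'])/2)
    return c,np.array([[f,0,c['cx']],[0,f,c['cy']],[0,0,1]]),np.array([c['k1'],0,0,0.])
def wfc(n,st=None):
    c=arm.camera_info(n)
    if n!='wrist': return np.linalg.inv(np.array(c['view']))
    T=np.eye(4);T[:3,:3]=R.from_euler('xyz',st['ee_rot']).as_matrix();T[:3,3]=st['eef_pos']
    return T@np.array(c['tool_from_camera'])
def px2w(n,uv,z,st=None):
    c,K,D=KD(n);uv=np.array(uv,float).reshape(-1,1,2)
    p=cv2.undistortPoints(uv,K,D).reshape(-1,2)
    W=wfc(n,st);d=np.c_[p,np.ones(len(p))]@W[:3,:3].T;o=W[:3,3]
    z=np.broadcast_to(z,len(p))
    return o+d*((z-o[2])/d[:,2])[:,None]
def w2px(n,P,st=None):
    c,K,D=KD(n);V=np.linalg.inv(wfc(n,st))
    return cv2.projectPoints(np.array(P,float).reshape(-1,1,3),cv2.Rodrigues(V[:3,:3])[0],V[:3,3],K,D)[0].reshape(-1,2)
E
python3 - <<'E'
from h import *
print(arm.get_state())
for n in('scene','top','wrist'):
    c=arm.camera_info(n); print(n,c['fov_y'],c['k1'],np.round(wfc(n)[:3,3],3) if n!='wrist' else np.round(c['tool_from_camera'],3))
cv2.imwrite('pics/t1.png',cv2.resize(snap('top','top.png')[:,:,::-1],(800,600)))
snap('scene','s1.png')
E
```

```text
{'t': 0.0, 'q': array([-8.49860695e-01,  3.59435618e-01,  1.10663016e-02, -3.37080812e-04,
       -1.22408683e+00, -2.88092817e-01]), 'qd': array([-0.00011288,  0.0016844 ,  0.00041606,  0.00252946,  0.00054384,
       -0.00019473]), 'joint_efforts': array([-8.23904193e-04, -5.82716775e+01,  2.93055171e+01,  6.99745104e+00,
        6.75518837e-03, -1.47328960e-04]), 'eef_pos': array([ 0.2829181 , -0.61236085,  0.24759673]), 'ee_rot': array([ 3.13991121e+00, -1.67823535e-04, -2.70886450e+00]), 'force': array([-0.69352116,  0.49332006, -0.89482523]), 'moment': array([-0.02346633, -0.02339427,  0.03466591]), 'width': 0.08758100598134484}
scene 47.618143293411386 -0.1645446893320061 [ 1.407 -0.088  0.935]
top 50.72251971031261 -0.11021421125974679 [ 0.464 -0.01   1.194]
wrist 59.33623141751581 -0.029515955739182493 [[ 0.    -0.967 -0.255  0.069]
 [ 1.    -0.     0.001 -0.001]
 [-0.001 -0.255  0.967 -0.136]
 [ 0.     0.     0.     1.   ]]
```

View pics/t1.png

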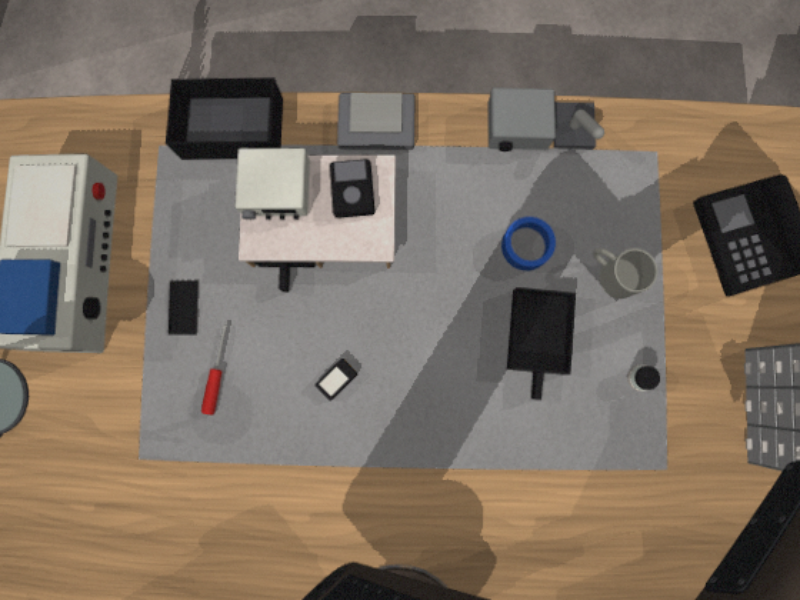

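View pics/s1.png

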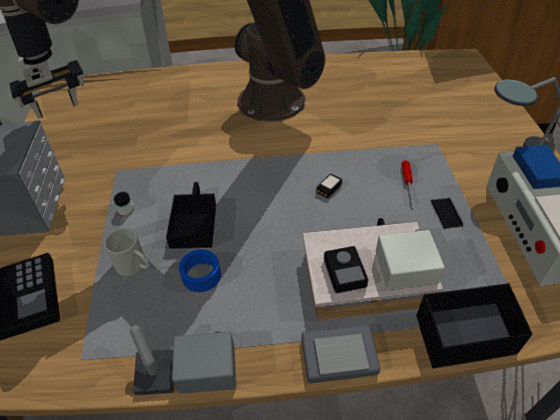

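Top view (800×600 scale): the shelf's deck front edge is at row ~262, columns 238–393. The pack is near (337,379), the tray near (542,331) with its fin at (537,385), and the tape near (528,243). I'll zoom in on the key items.

Run:
```python
from h import *
im=cv2.imread('pics/top.png')
def crop(x,y,w,h,s):
    return cv2.resize(im[y:y+h,x:x+w],None,fx=s,fy=s,interpolation=cv2.INTER_CUBIC)
C=np.zeros((600,800,3),np.uint8)
a=crop(160,170,125,40,4);C[:160,:500]=a          # shelf front s=4
b=crop(345,195,65,90,5);C[:450,475:800]=np.clip(b*1.6,0,255)  # tray s=5
d=crop(215,245,45,40,8);C[170:490,:360]=d  # pack s=8
cv2.imwrite('pics/c1.png',C)
g=im.max(2)
for nm,(x,y,w,h),t in(('tray',(345,195,65,90),45),('packlabel',(215,245,45,40),None)):
    s=g[y:y+h,x:x+w]; m=(s<t) if t else (im.min(2)[y:y+h,x:x+w]>150)
    n,l,st,c=cv2.connectedComponentsWithStats(m.astype(np.uint8)); k=1+st[1:,4].argmax()
    p=np.argwhere(l==k)[:,::-1].astype(np.float32)+[x,y]
    r=cv2.minAreaRect(p.astype(np.float32));print(nm,st[k],r,cv2.boxPoints(r).tolist())
```

```text
tray [  10    7   48   77 2614] ((377.9234924316406, 240.49411010742188), (44.100486755371094, 75.6994400024414), 4.39870548248291) [[353.0352478027344, 276.5411682128906], [358.8411560058594, 201.064697265625], [402.8117370605469, 204.44705200195312], [397.0058288574219, 279.92352294921875]]
packlabel [  9  12  19  20 192] ((233.00003051757812, 266.5000305175781), (10.60660171508789, 16.26345443725586), 45.0) [[223.50003051757812, 268.5000305175781], [235.00003051757812, 257.0000305175781], [242.50003051757812, 264.5000305175781], [231.00003051757812, 276.0000305175781]]
```

View pics/c1.png

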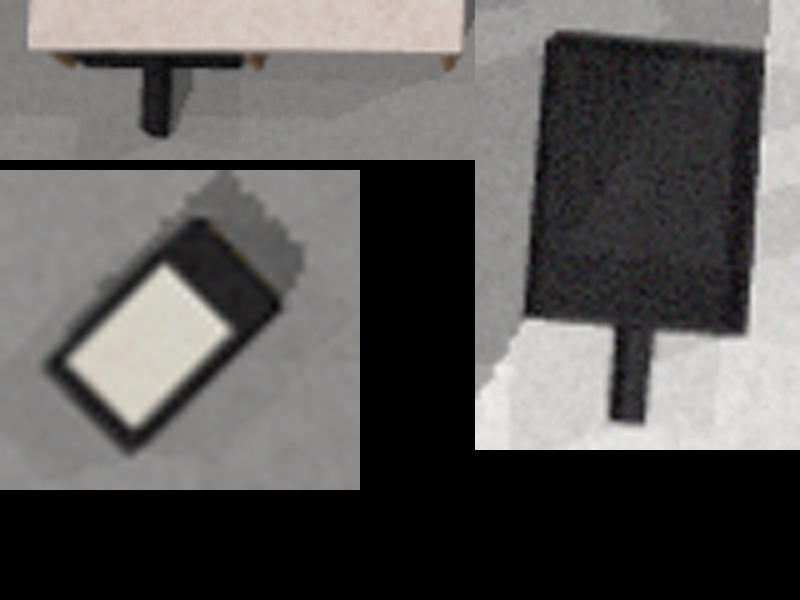

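Run:
```python
from h import *
o=-.4
def q(l,z): return px2w('top',np.array(l)+o,z)
def rep(n,P):
    print(n,np.round(P[:,:2],4).tolist(),'sides',np.round(np.linalg.norm(np.roll(P,-1,0)-P,axis=1),4),'c',np.round(P.mean(0),4))
P=q([(240.6,251.2),(250,261.6),(231.2,280.6),(220.9,269.1)],.024);rep('pack',P)
d=(P[0]+P[1]-P[2]-P[3]);print('yaw',np.degrees(np.arctan2(d[1],d[0])))
P=q([(360,201.6),(403,205),(399,261.6),(355.4,258.4)],.045);rep('tray',P)
d=(P[0]+P[1]-P[2]-P[3]);print('yaw',np.degrees(np.arctan2(d[1],d[0])));c=P.mean(0)
d/=np.linalg.norm(d);print('grip pred',c-.103*d,'fin end pred',c-.126*d,'meas',q([(375.4,279.2)],.044))
P=q([(167,182.5),(275.75,183)],.072);rep('front',P);d=P[0]-P[1];print('shelf yaw',np.degrees(np.arctan2(-d[0],d[1])))
```

```text
pack [[0.5001, 0.1117], [0.4733, 0.0861], [0.4225, 0.1344], [0.452, 0.1625]] sides [0.0371 0.0701 0.0407 0.07  ] c [0.462  0.1237 0.024 ]
yaw -45.065236574078945
tray [[0.6345, -0.2002], [0.6274, -0.314], [0.4791, -0.3016], [0.4859, -0.1879]] sides [0.114  0.1488 0.1139 0.149 ] c [ 0.5567 -0.2509  0.045 ]
yaw -4.742907275938412
grip pred [ 0.45407449 -0.24241032  0.045     ] fin end pred [ 0.43115325 -0.24050857  0.045     ] meas [[ 0.43312116 -0.24005472  0.044     ]]
front [[0.6729, 0.3044], [0.6753, 0.021]] sides [0.2834 0.2834] c [0.6741 0.1627 0.072 ]
shelf yaw 0.4911425991351129
```

>>> arm_command(
  motion=[
    [[-25,17,0],[0,0,0],1],
    [[-25,17,0],[0,0,0],1],
    [[-25,17,0],[0,0,0],1],
    [[-25,17,0],[0,0,0],1],
    [[-25,17,0],[0,0,0],1],
    [[-25,17,0],[0,0,0],1],
    [[-25,17,0],[0,0,0],1],
    [[-25,17,0],[0,0,0],1],
    [[-25,17,0],[0,0,0],1],
    [[-25,17,0],[0,0,0],1],
    [[-25,17,0],[0,0,0],1],
    [[-25,17,0],[0,0,0],1],
    [[-25,17,0],[0,0,0],1],
    [[-25,17,0],[0,0,0],1],
    [[0,0,0],[0,0,0],1],
    [[0,0,0],[0,0,0],1],
  ],
)

```text
t: 1.43
eef_pos: [0.5015, -0.2485, 0.2482]
ee_rot: [3.141, -0.001, -2.706]
force: [-0.3, -0.4, -0.2]
width: 0.0874
```

>>> arm_command(
  motion=[
    [[0,0,0],[0,0,-6.88],1],
    [[0,0,0],[0,0,-6.88],1],
    [[0,0,0],[0,0,-6.88],1],
    [[0,0,0],[0,0,-6.88],1],
    [[0,0,0],[0,0,-6.88],1],
    [[0,0,0],[0,0,-6.88],1],
    [[0,0,0],[0,0,-6.88],1],
    [[0,0,0],[0,0,-6.88],1],
    [[0,0,0],[0,0,-6.88],1],
    [[0,0,0],[0,0,-6.88],1],
    [[0,0,0],[0,0,-6.88],1],
    [[0,0,0],[0,0,-6.88],1],
    [[0,0,0],[0,0,-6.88],1],
    [[0,0,0],[0,0,-6.88],1],
    [[0,0,0],[0,0,-6.88],1],
    [[0,0,0],[0,0,-6.88],1],
  ],
)

```text
t: 2.77
eef_pos: [0.5002, -0.2507, 0.2483]
ee_rot: [3.141, 0.001, -0.783]
force: [0.6, -0.4, -0.2]
width: 0.0875
```

>>> arm_command(
  motion=[
    [[-24,-19.5,0],[0,0,0],1],
    [[-24,-19.5,0],[0,0,0],1],
    [[-24,-19.5,0],[0,0,0],1],
    [[-24,-19.5,0],[0,0,0],1],
    [[-24,-19.5,0],[0,0,0],1],
    [[-24,-19.5,0],[0,0,0],1],
    [[-24,-19.5,0],[0,0,0],1],
    [[-24,-19.5,0],[0,0,0],1],
    [[-24,-19.5,0],[0,0,0],1],
    [[-24,-19.5,0],[0,0,0],1],
    [[-24,-19.5,0],[0,0,0],1],
    [[-24,-19.5,0],[0,0,0],1],
    [[0,0,0],[0,0,0],1],
    [[0,0,0],[0,0,0],1],
  ],
)

```text
t: 3.93
eef_pos: [0.4634, 0.1198, 0.2484]
ee_rot: [3.141, 0.0, -0.786]
force: [-0.4, -0.4, -0.8]
width: 0.0876
```

Run:
```python
from h import *
s=arm.get_state();print(s['eef_pos'],np.degrees(s['ee_rot']),s['q'])
snap('wrist','w1.png')
print(w2px('wrist',[[.462,.1235,.024],[.675,.096,0],[.675,.021,.072]],s))
```

```text
[0.46338126 0.1197761  0.24837003] [ 1.79969232e+02  4.49820640e-03 -4.50168619e+01] [ 6.65262905e-01  3.06361021e-02 -4.05168524e-01 -1.51565905e-05
 -1.13553425e+00  1.19847378e-01]
[[283.17098964 186.36840197]
 [145.34709872   6.35017927]
 [175.6252951  -99.45554171]]
```

View pics/w1.png

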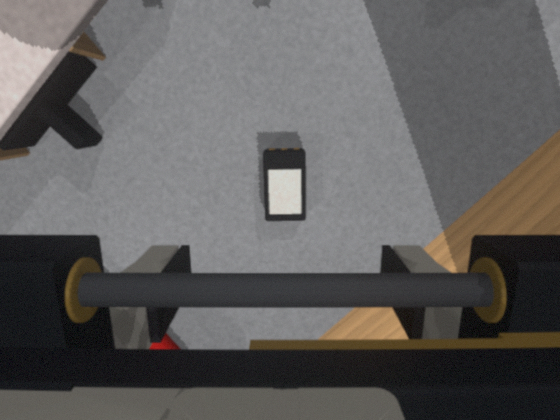

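Run:
```python
from h import *
s=arm.get_state()
P=px2w('wrist',[(264,149.5),(304.5,149),(306,219.5),(265,220)],.024,s)
print(P.round(4).tolist(),P.mean(0),np.linalg.norm(np.roll(P,-1,0)-P,axis=1))
d=P[0]+P[1]-P[2]-P[3];print(np.degrees(np.arctan2(d[1],d[0])))
Rt=R.from_euler('xyz',s['ee_rot']).as_matrix();print((P.mean(0)-s['eef_pos'])@Rt)
```

```text
[[0.5009, 0.11, 0.024], [0.4734, 0.0819, 0.024], [0.4213, 0.1306, 0.024], [0.4505, 0.1605, 0.024]] [0.46149884 0.1207383  0.024     ] [0.0392923  0.07133852 0.04177956 0.07134458]
-44.087737419198305
[-2.56443526e-03 -6.87465901e-05  2.24350173e-01]
```

>>> arm_command(
  motion=[
    [[-2,-1,20],[0,0,0],1],
    [[0,0,25],[0,0,0],1],
    [[0,0,25],[0,0,0],1],
    [[0,0,25],[0,0,0],1],
    [[0,0,25],[0,0,0],1],
    [[0,0,25],[0,0,0],1],
    [[0,0,25],[0,0,0],1],
    [[0,0,20],[0,0,0],1],
    [[0,0,15],[0,0,0],1],
    [[0,0,10],[0,0,0],1],
    [[0,0,6],[0,0,0],1],
    [[0,0,0],[0,0,0],1],
    [[0,0,0],[0,0,0],0],
    [[0,0,0],[0,0,0],0],
    [[0,0,0],[0,0,0],0],
    [[0,0,0],[0,0,0],0],
    [[0,0,0],[0,0,0],0],
    [[0,0,0],[0,0,0],0],
    [[0,0,0],[0,0,0],0],
  ],
  newtons=15,
)

```text
t: 5.57
eef_pos: [0.4629, 0.1215, 0.0278]
ee_rot: [-3.141, -0.0, -0.787]
force: [0.0, -0.3, 0.6]
width: 0.0467
```

>>> arm_command(
  motion=[
    [[0,0,0],[0,0,0],0],
    [[0,0,0],[0,0,0],0],
    [[0,0,0],[0,0,0],0],
    [[0,0,0],[0,0,0],0],
    [[0,0,0],[0,0,0],0],
  ],
)

```text
t: 5.98
eef_pos: [0.4629, 0.1215, 0.0277]
ee_rot: [-3.141, 0.0, -0.787]
force: [-1.4, 0.1, 4.3]
width: 0.0422
```

>>> arm_command(
  motion=[
    [[0,0,-8],[0,0,0],0],
    [[0,0,-20],[0,0,0],0],
    [[0,0,-25],[0,0,0],0],
    [[0,0,-25],[0,0,0],0],
    [[0,0,-25],[0,0,0],0],
    [[0,0,-20],[0,0,0],0],
    [[0,0,-17],[0,0,0],0],
    [[0,0,0],[0,0,7.1],0],
    [[0,0,0],[0,0,7.1],0],
    [[0,0,0],[0,0,7.1],0],
    [[0,0,0],[0,0,7.1],0],
    [[0,0,0],[0,0,7.1],0],
    [[0,0,0],[0,0,7.1],0],
    [[0,0,0],[0,0,7.1],0],
    [[0,0,0],[0,0,0],0],
  ],
)

```text
t: 7.23
eef_pos: [0.4625, 0.1211, 0.1677]
ee_rot: [3.141, -0.0, -1.661]
force: [-0.0, 0.4, -2.0]
width: 0.0418
```

>>> arm_command(
  motion=[
    [[12,-4,0],[0,0,0],0],
    [[24,-8.5,0],[0,0,0],0],
    [[24,-8.5,0],[0,0,0],0],
    [[24,-8.5,0],[0,0,0],0],
    [[24,-8.5,0],[0,0,0],0],
    [[24,-8.5,0],[0,0,0],0],
    [[24,-8.5,0],[0,0,0],0],
    [[24,-8.5,0],[0,0,0],0],
    [[24,-8.5,0],[0,0,0],0],
    [[24,-8.5,0],[0,0,0],0],
    [[24,-8.5,0],[0,0,0],0],
    [[24,-8.5,0],[0,0,0],0],
    [[24,-8.5,0],[0,0,0],0],
    [[24,-8.5,0],[0,0,0],0],
    [[24,-8.5,0],[0,0,0],0],
    [[12,-4.5,0],[0,0,0],0],
    [[0,0,0],[0,0,0],0],
    [[0,0,0],[0,0,0],0],
  ],
)

```text
t: 8.73
eef_pos: [0.5592, -0.2484, 0.1671]
ee_rot: [3.141, 0.0, -1.654]
force: [0.6, -0.3, -2.0]
width: 0.0419
```

Run:
```python
from h import *
s=arm.get_state();print(s['eef_pos'],np.degrees(s['ee_rot']))
im=snap('wrist','w2.png')
c=np.array([.5567,-.2509,.045]);a=np.radians(-4.74);M=np.array([[np.cos(a),-np.sin(a),0],[np.sin(a),np.cos(a),0],[0,0,1]])
P=[c+M@np.array([x,y,0]) for x,y in((.075,.055),(.075,-.055),(-.075,-.055),(-.075,.055),(-.126,0))]
p=w2px('wrist',P,s);print(p)
im=cv2.cvtColor(im,cv2.COLOR_RGB2BGR);im=np.clip(im*1.5,0,255).astype(np.uint8)
for q in p: cv2.drawMarker(im,(int(q[0]),int(q[1])),(0,0,255),0,8)
cv2.imwrite('pics/w2m.png',im)
```

```text
[ 0.55924343 -0.2484003   0.16711377] [ 1.79943171e+02  1.68229562e-02 -9.47704618e+01]
[[189.8878515  275.89110157]
 [179.26502078 128.48491568]
 [397.63152132 128.42381249]
 [386.48297835 275.69224931]
 [461.47280532 205.87968924]]
```

View pics/w2m.png

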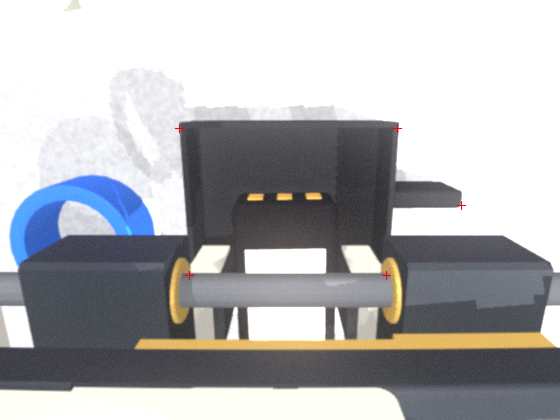

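Run:
```python
from h import *
s=arm.get_state()
print(px2w('wrist',[(181,122),(396,122.5)],.045,s).round(4).tolist(),px2w('wrist',[(444,183),(397,182.5),(462,195),(462,205),(397,207)],.044,s).round(4).tolist())
im=cv2.imread('pics/w2.png')[150:240,380:480]
C=cv2.resize(np.clip(im*2.5,0,255).astype(np.uint8),None,fx=5,fy=5,interpolation=cv2.INTER_CUBIC)
t=cv2.imread('pics/w2.png')[105:145,165:225]
cv2.imwrite('pics/c2.png',np.vstack([C,np.pad(cv2.resize(t,None,fx=3,fy=3),((0,0),(0,320),(0,0)))]))
```

```text
[[0.6251, -0.3155, 0.045], [0.4784, -0.303, 0.045]] [[0.4439, -0.2577, 0.044], [0.4778, -0.2609, 0.044], [0.4305, -0.2478, 0.044], [0.4302, -0.2402, 0.044], [0.4779, -0.2427, 0.044]]
```

View pics/c2.png

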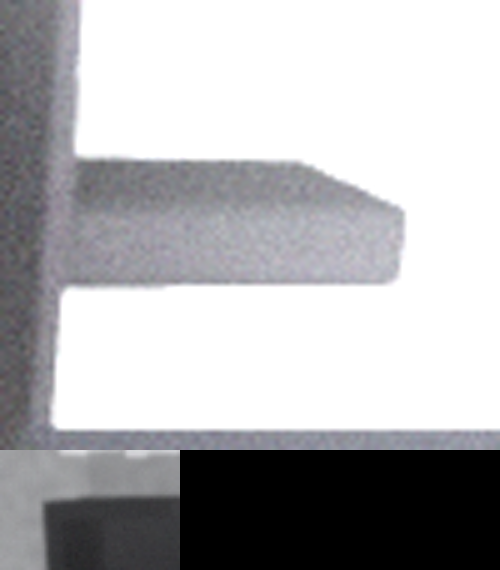

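>>> arm_command(
  motion=[
    [[5,2,10],[0,0,0],0],
    [[0,0,20],[0,0,0],0],
    [[0,0,20],[0,0,0],0],
    [[0,0,20],[0,0,0],0],
    [[0,0,20],[0,0,0],0],
    [[0,0,15],[0,0,0],0],
    [[0,0,12],[0,0,0],0],
    [[0,0,8],[0,0,0],0],
    [[0,0,5],[0,0,0],0],
    [[0,0,4],[0,0,0],0],
    [[0,0,0],[0,0,0],0],
    [[0,0,0],[0,0,0],0],
  ],
)

```text
t: 9.78
eef_pos: [0.5576, -0.2529, 0.034]
ee_rot: [-3.141, -0.0, -1.655]
force: [0.4, 0.6, -0.9]
width: 0.0416
```

>>> arm_command(
  motion=[
    [[0,0,1],[0,0,0],0],
    [[0,0,0],[0,0,0],0.65],
    [[0,0,0],[0,0,0],0.65],
    [[0,0,0],[0,0,0],0.65],
    [[0,0,0],[0,0,0],0.65],
    [[0,0,0],[0,0,0],0.65],
    [[0,0,0],[0,0,0],0.65],
    [[0,0,-5],[0,0,0],0.65],
    [[0,0,-15],[0,0,0],0.65],
    [[0,0,-20],[0,0,0],0.65],
    [[0,0,-20],[0,0,0],0.65],
    [[0,0,-20],[0,0,0],0.65],
    [[0,0,-20],[0,0,0],0.65],
    [[0,0,-15],[0,0,0],0.65],
    [[0,0,0],[0,0,7.15],0.65],
    [[0,0,0],[0,0,7.15],0.65],
    [[0,0,0],[0,0,7.15],0.65],
    [[0,0,0],[0,0,7.15],0.65],
    [[0,0,0],[0,0,7.15],0.65],
    [[0,0,0],[0,0,7.15],0.65],
  ],
)

```text
t: 11.45
eef_pos: [0.5572, -0.2529, 0.148]
ee_rot: [-3.141, 0.0, -2.41]
force: [0.2, 0.0, -0.1]
width: 0.0569
```

>>> arm_command(
  motion=[
    [[0,0,0],[0,0,6.72],0.65],
    [[0,0,0],[0,0,6.72],0.65],
    [[0,0,0],[0,0,6.72],0.65],
    [[0,0,0],[0,0,6.72],0.65],
    [[0,0,0],[0,0,6.72],0.65],
    [[0,0,0],[0,0,6.72],0.65],
    [[0,0,0],[0,0,6.72],0.65],
    [[20.7,0,0],[0,0,0],0.65],
    [[20.7,0,0],[0,0,0],0.65],
    [[20.7,0,0],[0,0,0],0.65],
    [[20.7,0,0],[0,0,0],0.65],
    [[20.7,-1,0],[0,0,0],0.65],
    [[0,0,0],[0,0,0],0.65],
    [[0,0,0],[0,0,0],0.65],
  ],
)

```text
t: 12.62
eef_pos: [0.4535, -0.2453, 0.1484]
ee_rot: [-3.141, 0.001, 3.058]
force: [0.5, -0.2, 0.5]
width: 0.0571
```

Run:
```python
from h import *
s=arm.get_state();print(s['eef_pos'],np.degrees(s['ee_rot']),s['q'])
im=snap('wrist','w3.png')
cv2.imwrite('pics/w3m.png',np.clip(im[:,:,::-1]*1.6,0,255).astype(np.uint8))
```

```text
[ 0.45351278 -0.24533628  0.14842056] [-1.79993356e+02  6.73794223e-02  1.75227094e+02] [-1.14683619e-01  1.88540002e-01 -4.74335330e-01  1.00317666e-04
 -9.06741946e-01 -1.53947748e+00]
```

View pics/w3m.png

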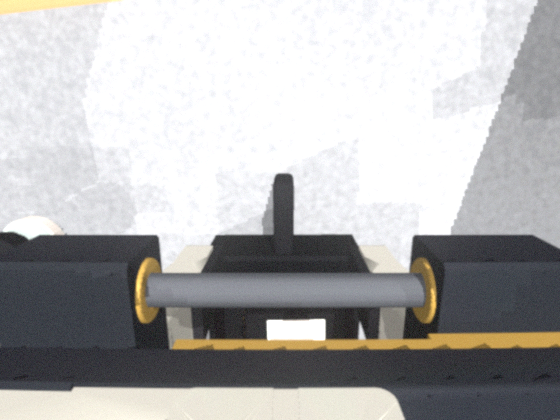

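Run:
```python
from h import *
s=arm.get_state()
P=px2w('wrist',[(283.5,182),(284,240)],.044,s);print(P,(P-s['eef_pos'])@R.from_euler('xyz',s['ee_rot']).as_matrix())
```

```text
[[ 0.4314226  -0.24519826  0.044     ]
 [ 0.47189023 -0.24826002  0.044     ]] [[ 0.02313461 -0.00169057  0.10431271]
 [-0.0174475  -0.00138762  0.10437298]]
```

>>> arm_command(
  motion=[
    [[0,0,10],[0,0,0],0.65],
    [[0,0,20],[0,0,0],0.65],
    [[0,0,20],[0,0,0],0.65],
    [[0,0,20],[0,0,0],0.65],
    [[0,0,20],[0,0,0],0.65],
    [[0,0,15],[0,0,0],0.65],
    [[0,0,9],[0,0,0],0.65],
    [[0,0,5],[0,0,0],0.65],
    [[0,0,0],[0,0,0],0],
    [[0,0,0],[0,0,0],0],
    [[0,0,0],[0,0,0],0],
    [[0,0,0],[0,0,0],0],
    [[0,0,0],[0,0,0],0],
    [[0,0,0],[0,0,0],0],
    [[0,0,0],[0,0,0],0],
    [[0,0,0],[0,0,0],0],
    [[0,0,0],[0,0,0],0],
    [[0,0,0],[0,0,0],0],
  ],
  newtons=25,
)

```text
t: 14.17
eef_pos: [0.4542, -0.2454, 0.029]
ee_rot: [-3.141, 0.001, 3.058]
force: [-1.2, -0.1, 6.3]
width: 0.0133
```

>>> arm_command(
  motion=[
    [[3,0,0],[0,0,0],0],
    [[6,0,0],[0,0,0],0],
    [[6,1,0],[0,0,0],0],
    [[4,3,0],[0,0,0],0],
    [[2,6,0],[0,0,-0.5],0],
    [[0,9,0],[0,0,-0.5],0],
    [[0,12,0],[0,0,-0.5],0],
    [[0,12,0],[0,0,-0.5],0],
    [[0,12,0],[0,0,-0.5],0],
    [[0,12,0],[0,0,-0.5],0],
    [[0,12,0],[0,0,-0.5],0],
    [[0,12,0],[0,0,-0.5],0],
    [[0,12,0],[0,0,-0.5],0],
    [[0,12,0],[0,0,-0.5],0],
    [[0,12,0],[0,0,0],0],
    [[0,12,0],[0,0,0],0],
    [[0,12,0],[0,0,0],0],
    [[0,12,0],[0,0,0],0],
    [[0,8,0],[0,0,0],0],
    [[0,4,0],[0,0,0],0],
  ],
)

```text
t: 15.83
eef_pos: [0.4365, -0.0686, 0.0289]
ee_rot: [-3.141, -0.001, -3.137]
force: [1.6, -8.3, 10.7]
width: 0.014
```

>>> arm_command(
  motion=[
    [[0,4,0],[0,0,0],0],
    [[0,8,0],[0,0,0],0],
    [[0,12,0],[0,0,0],0],
    [[0,12,0],[0,0,0],0],
    [[0,12,0],[0,0,0],0],
    [[0,12,0],[0,0,0],0],
    [[0,12,0],[0,0,0],0],
    [[0,12,0],[0,0,0],0],
    [[0,12,0],[0,0,0],0],
    [[0,12,0],[0,0,0],0],
    [[0,12,0],[0,0,0],0],
    [[0,12,0],[0,0,0],0],
    [[0,12,0],[0,0,0],0],
    [[0,8,0],[0,0,0],0],
    [[0,4,0],[0,0,0],0],
    [[0,0,0],[0,0,0],0],
    [[0,0,0],[0,0,0],0],
  ],
)

```text
t: 17.25
eef_pos: [0.4356, 0.0866, 0.0289]
ee_rot: [-3.141, -0.002, -3.138]
force: [-4.0, -0.7, 13.5]
width: 0.0137
```

Run:
```python
from h import *
s=arm.get_state();print(s['eef_pos'],np.degrees(s['ee_rot']),s['force'])
im=cv2.cvtColor(snap('top','t2.png'),cv2.COLOR_RGB2BGR);w=cv2.cvtColor(snap('wrist','w4.png'),cv2.COLOR_RGB2BGR)
x,y=165,165
c=cv2.resize(im[y:y+115,x:x+125],None,fx=4,fy=4,interpolation=cv2.INTER_CUBIC)
C=np.zeros((600,800,3),np.uint8);C[:460,:500]=np.clip(c*1.3,0,255)
C[460:,:]=0;v=cv2.resize(w,(300,225));C[:225,500:]=v
cv2.imwrite('pics/c3.png',C)
```

```text
[0.43563188 0.08658107 0.028927  ] [-1.79939841e+02 -8.78815233e-02 -1.79781963e+02] [-3.95516314 -0.67319241 13.54803786]
```

View pics/c3.png

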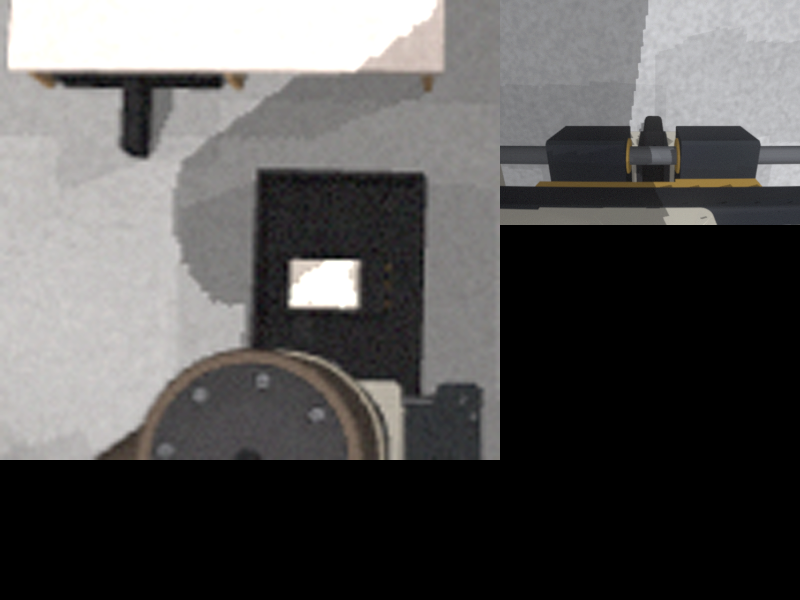

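The top view shows the tray gripped, with the pack and its label inside. The tray front corners are at crop (258,170) and (425,175), the deck front at row ~72, and the bay's cheeks at columns ~237 and ~428. I'll fit these edges at sub-pixel accuracy.

```bash
cat > e.py <<'E'
from h import *
def edge(g,axis,rng,lo,hi):
    # sub-pixel position of the strongest gradient between lo..hi on each row (axis=0) / column (axis=1)
    out=[]
    for k in rng:
        l=(g[k,lo:hi] if axis==0 else g[lo:hi,k]).astype(float)
        l=cv2.GaussianBlur(l[None],(5,1),0.8)[0];d=abs(np.diff(l));i=d.argmax()
        i0,i1=max(i-2,0),i+3;p=lo+.5+(np.arange(len(d))[i0:i1]*d[i0:i1]).sum()/d[i0:i1].sum()
        out.append((p,k) if axis==0 else (k,p))
    return np.array(out)
def line(n,pts,z):
    P=px2w('top',pts,z)[:,:2];vx,vy,x,y=cv2.fitLine(P.astype(np.float32),cv2.DIST_HUBER,0,.01,.01).ravel()
    a=np.degrees(np.arctan2(vy,vx));r=(P-[x,y])@[-vy,vx]
    print(n,'mid',np.round([x,y],4),'dir',round(float(a),2),'rms',round(float(r.std()*1e3),2));return x,y,a
E
python3 - <<'E'
from e import *
g=cv2.imread('pics/t2.png').max(2)
ox=165;oy=165
line('L',edge(g,0,range(oy+47,oy+82),ox+57,ox+71),.045)
line('R',edge(g,0,range(oy+47,oy+92),ox+98,ox+112),.045)
line('F',edge(g,1,range(ox+67,ox+104),oy+37,oy+49),.045)
line('deckF',edge(g,1,range(ox+65,ox+105),oy+13,oy+23),.072)
line('deckFall',edge(g,1,[*range(ox+5,ox+11),*range(ox+65,ox+105)],oy+13,oy+23),.072)
line('deckR',edge(g,0,range(oy-45,oy+15),ox+105,ox+117),.072)
line('deckL',edge(g,0,range(oy-3,oy+16),ox-4,ox+8),.072)
C=np.array([[237,86],[428,88]])
print('cheek feet z0',px2w('top',(C+.5)/4-.5+165,0.).round(4).tolist(),'z.05',px2w('top',(np.array([[237,77],[428,76]])+.5)/4-.5+165,.05).round(4).tolist())
im=np.clip(cv2.resize(cv2.imread('pics/t2.png')[178:192,215:280],None,fx=12,fy=12,interpolation=cv2.INTER_CUBIC)*1.5,0,255);cv2.imwrite('pics/c4.png',im)
E
```

```text
L mid [0.552  0.1433] dir -0.93 rms 0.54
R mid [0.5556 0.0316] dir -0.12 rms 0.34
F mid [0.6134 0.087 ] dir 89.42 rms 0.21
deckF mid [0.6748 0.0849] dir -89.09 rms 0.74
deckFall mid [0.6746 0.1228] dir -89.61 rms 0.76
deckR mid [0.7318 0.0215] dir 0.61 rms 0.34
deckL mid [0.7072 0.3048] dir -0.64 rms 0.25
cheek feet z0 [[0.677, 0.1642, 0.0], [0.6775, 0.033, 0.0]] z.05 [[0.6741, 0.1571, 0.05], [0.6766, 0.0313, 0.05]][ WARN:0@0.562] global loadsave.cpp:1063 imwrite_ Unsupported depth image for selected encoder is fallbacked to CV_8U.
```

View pics/c4.png

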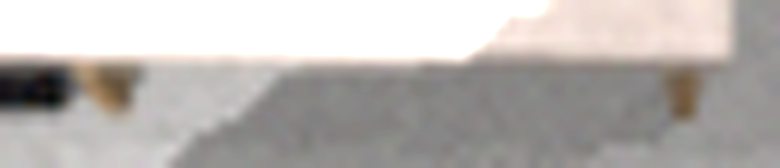

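>>> arm_command(
  motion=[
    [[0,3,-0.5],[0,0,-0.2],0],
    [[0,3,-0.5],[0,0,-0.2],0],
    [[0,3,0],[0,0,-0.2],0],
    [[0,0,0],[0,0,0],0],
    [[0,0,0],[0,0,0],0],
  ],
)

```text
t: 17.77
eef_pos: [0.4361, 0.0961, 0.0291]
ee_rot: [-3.141, -0.002, -3.127]
force: [-2.0, -1.1, -0.6]
width: 0.0137
```

>>> arm_command(
  motion=[
    [[-4,-0.1,0],[0,0,0],0],
    [[-8,-0.1,0],[0,0,0],0],
    [[-8,-0.1,0],[0,0,0],0],
    [[-8,-0.1,0],[0,0,0],0],
    [[-8,-0.1,0],[0,0,0],0],
    [[-8,-0.1,0],[0,0,0],0],
    [[-8,-0.1,0],[0,0,0],0],
    [[-3,0,0],[0,0,0],0],
    [[0,0,0],[0,0,0],0],
  ],
)

```text
t: 18.52
eef_pos: [0.493, 0.0965, 0.0294]
ee_rot: [3.142, 0.0, -3.128]
force: [1.0, -0.5, -4.0]
width: 0.0136
```

Run:
```python
from e import *
s=arm.get_state();print(s['eef_pos'],s['force'],s['moment'])
snap('top','t3.png');g=cv2.imread('pics/t3.png')
dx=int(round((s['eef_pos'][0]-.4356)/.0026));dy=int(round((s['eef_pos'][1]-.0866)/.0026));print(dx,dy)
ox=165-dy;oy=165-dx;m=g.max(2)
line('L',edge(m,0,range(oy+47,oy+82),ox+57,ox+71),.045)
line('R',edge(m,0,range(oy+47,oy+92),ox+98,ox+112),.045)
c=cv2.resize(g[165:265,165:290],None,fx=6,fy=6,interpolation=cv2.INTER_CUBIC)
cv2.imwrite('pics/c5.png',np.clip(c.astype(float)*1.5,0,255).astype(np.uint8))
```

```text
[0.49304287 0.09649418 0.02940281] [ 1.03220445 -0.52559464 -4.01670939] [ 0.00471759  0.10870769 -0.00442237]
22 4
L mid [0.6184 0.1554] dir 0.78 rms 4.52
R mid [0.6021 0.0433] dir 0.89 rms 0.18
```

View pics/c5.png

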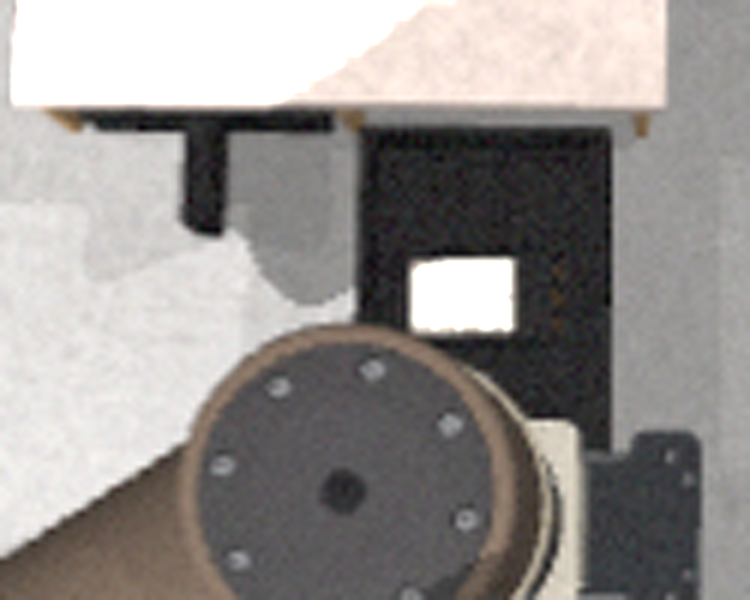

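Run:
```python
from h import *
s=arm.get_state()
# front-face corners of cheeks predicted for shelf at (.675,.096): inner faces at +-59 (plus taper), feet and tops
for y in(.096+.059,.096+.063,.096+.067,.096+.071,.096+.075,.096-.059,.096-.063,.096-.075):
    print(round(y,3),w2px('top',[[.677,y,0],[.677,y,.058]]).round(1).tolist())
print('tray front corners', px2w('top',(np.array([[359,130],[611,130]])+.5)/6-.5+165,.045))
print('mid foot/right foot',px2w('top',[[223.3-.4,187],[225.8-.4,187],[271-.4,187.5],[272.9-.4,187.5]],0.))
C=[]
for n,(x,y,w,h) in(('t2',(215,176,65,16)),('t3',(215,176,65,16))):
    im=cv2.imread(f'pics/{n}.png')[y:y+h,x:x+w].astype(float);C.append(cv2.resize(np.clip(im*1.8,0,255).astype(np.uint8),None,fx=12,fy=12,interpolation=cv2.INTER_LANCZOS4))
cv2.imwrite('pics/c6.png',np.vstack(C))
```

```text
0.155 [[227.2, 186.2], [224.3, 182.2]]
0.159 [[225.8, 186.2], [222.8, 182.2]]
0.163 [[224.3, 186.1], [221.3, 182.2]]
0.167 [[222.9, 186.1], [219.7, 182.2]]
0.171 [[221.4, 186.1], [218.2, 182.2]]
0.037 [[270.1, 186.8], [269.4, 182.9]]
0.033 [[271.6, 186.8], [270.9, 182.9]]
0.021 [[276.0, 186.9], [275.5, 183.0]]
tray front corners [[0.66866802 0.15620743 0.045     ]
 [0.67026368 0.0450951  0.045     ]]
mid foot/right foot [[0.67454202 0.16683421 0.        ]
 [0.6746374  0.15993141 0.        ]
 [0.67504871 0.03572617 0.        ]
 [0.67512764 0.03052606 0.        ]]
```

View pics/c6.png

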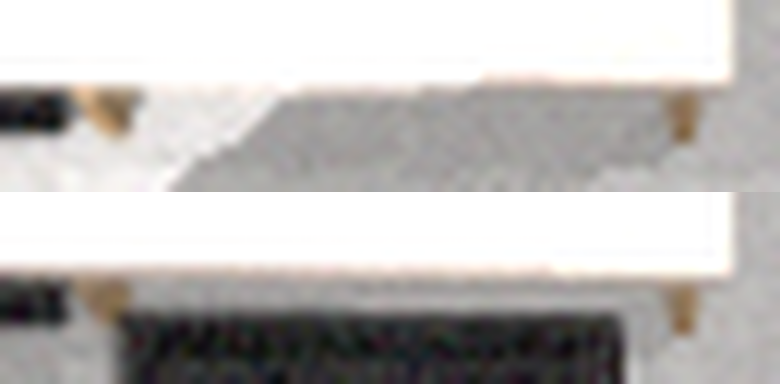

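>>> arm_command(
  motion=[
    [[0,-0.5,0.3],[0,0,0.25],0],
    [[0,-0.5,0],[0,0,0.25],0],
    [[-3,0,0],[0,0,0],0],
    [[-5,0,0],[0,0,0],0],
    [[-5,0,0],[0,0,0],0],
    [[-5,0,0],[0,0,0],0],
    [[-5,0,0],[0,0,0],0],
    [[-5,0,0],[0,0,0],0],
  ],
)

```text
t: 19.23
eef_pos: [0.5206, 0.0956, 0.0292]
ee_rot: [-3.142, -0.0, -3.136]
force: [-2.2, 0.7, -3.0]
width: 0.0139
```

>>> arm_command(
  motion=[
    [[-4,0,0.1],[0,0,0],0],
    [[-4,0,0],[0,0,0],0],
    [[-4,0,0],[0,0,0],0],
    [[-4,0,0],[0,0,0],0],
    [[-4,0,0],[0,0,0],0],
  ],
)

```text
t: 19.65
eef_pos: [0.5404, 0.0957, 0.0291]
ee_rot: [-3.142, -0.0, -3.136]
force: [-1.4, 1.2, -1.0]
width: 0.0139
```

>>> arm_command(
  motion=[
    [[-3,0,0],[0,0,0],0],
    [[-3,0,0],[0,0,0],0],
    [[-3,0,0],[0,0,0],0],
  ],
)

```text
t: 19.9
eef_pos: [0.5493, 0.0958, 0.0292]
ee_rot: [-3.142, -0.0, -3.136]
force: [-1.3, 0.1, -0.8]
width: 0.0141
```

>>> arm_command(
  motion=[
    [[-2,0,0],[0,0,0],0],
    [[-2,0,0],[0,0,0],0],
    [[-2,0,0],[0,0,0],0],
    [[-2,0,0],[0,0,0],0],
    [[-2,0,0],[0,0,0],0],
    [[-2,0,0],[0,0,0],0],
  ],
)

```text
t: 20.4
eef_pos: [0.5612, 0.0959, 0.0292]
ee_rot: [3.142, -0.0, -3.136]
force: [-2.4, -0.2, -1.3]
width: 0.0142
```

>>> arm_command(
  motion=[
    [[-2,0,0],[0,0,0],0],
    [[-2,0,0],[0,0,0],0],
    [[-2,0,0],[0,0,0],0],
    [[-2,0,0],[0,0,0],0],
  ],
)

```text
t: 20.73
eef_pos: [0.5692, 0.0959, 0.0291]
ee_rot: [-3.142, -0.0, -3.136]
force: [-1.8, -0.1, -2.3]
width: 0.014
```

>>> arm_command(
  motion=[
    [[-2,0,0],[0,0,0],0],
    [[-2,0,0],[0,0,0],0],
  ],
)

```text
t: 20.9
eef_pos: [0.5732, 0.0959, 0.0292]
ee_rot: [3.142, -0.0, -3.136]
force: [-0.9, -0.8, -2.0]
width: 0.0139
```

>>> arm_command(
  motion=[
    [[-1,0,0],[0,0,0],0],
    [[-1,0,0],[0,0,0],0],
    [[-1,0,0],[0,0,0],0],
  ],
)

```text
t: 21.15
eef_pos: [0.5761, 0.0959, 0.0292]
ee_rot: [3.142, -0.0, -3.136]
force: [-1.1, -0.2, -0.8]
width: 0.0138
```

>>> arm_command(
  motion=[
    [[-1,0,0],[0,0,0],0],
    [[-1,0,0],[0,0,0],0],
    [[-1,0,0],[0,0,0],0],
  ],
)

```text
t: 21.4
eef_pos: [0.5791, 0.096, 0.0292]
ee_rot: [-3.142, -0.0, -3.136]
force: [-2.2, -0.4, -2.1]
width: 0.0139
```

>>> arm_command(
  motion=[
    [[-1,0,0],[0,0,0],0],
    [[-1,0,0],[0,0,0],0],
    [[-1,0,0],[0,0,0],0],
  ],
)

```text
t: 21.65
eef_pos: [0.5821, 0.096, 0.0292]
ee_rot: [3.142, 0.0, -3.136]
force: [-2.3, 0.4, -1.3]
width: 0.0139
```

>>> arm_command(
  motion=[
    [[-1,0,0],[0,0,0],0],
    [[-1,0,0],[0,0,0],0],
    [[-1,0,0],[0,0,0],0],
  ],
)

```text
t: 21.9
eef_pos: [0.5851, 0.096, 0.0292]
ee_rot: [3.142, 0.0, -3.136]
force: [-2.1, -0.2, -1.6]
width: 0.0141
```

>>> arm_command(
  motion=[
    [[-1,0,0],[0,0,0],0],
    [[-1,0,0],[0,0,0],0],
    [[-1,0,0],[0,0,0],0],
  ],
)

```text
t: 22.15
eef_pos: [0.5881, 0.096, 0.0291]
ee_rot: [-3.142, -0.0, -3.136]
force: [-1.3, 0.1, -1.0]
width: 0.0135
```

>>> arm_command(
  motion=[
    [[-1,0,0],[0,0,0],0],
    [[-1,0,0],[0,0,0],0],
    [[-1,0,0],[0,0,0],0],
  ],
)

```text
t: 22.4
eef_pos: [0.5911, 0.096, 0.0291]
ee_rot: [-3.142, -0.0, -3.136]
force: [-1.3, 0.2, -1.3]
width: 0.0138
```

>>> arm_command(
  motion=[
    [[-1,0,0],[0,0,0],0],
    [[-1,0,0],[0,0,0],0],
    [[-1,0,0],[0,0,0],0],
  ],
)

```text
t: 22.65
eef_pos: [0.594, 0.096, 0.0291]
ee_rot: [-3.142, -0.0, -3.136]
force: [-2.4, 1.1, -1.1]
width: 0.0138
```

>>> arm_command(
  motion=[
    [[-1,0,0],[0,0,0],0],
    [[-1,0,0],[0,0,0],0],
    [[-1,0,0],[0,0,0],0],
  ],
)

```text
t: 22.9
eef_pos: [0.597, 0.0961, 0.0291]
ee_rot: [-3.142, -0.0, -3.136]
force: [-3.6, 0.3, -0.9]
width: 0.014
```

>>> arm_command(
  motion=[
    [[-1,0,0],[0,0,0],0],
    [[-1,0,0],[0,0,0],0],
    [[-1,0,0],[0,0,0],0],
  ],
)

```text
t: 23.15
eef_pos: [0.6, 0.0961, 0.0291]
ee_rot: [-3.141, -0.0, -3.136]
force: [-2.8, 0.1, -0.4]
width: 0.0137
```

>>> arm_command(
  motion=[
    [[-1,0,0],[0,0,0],0],
    [[-1,0,0],[0,0,0],0],
    [[-1,0,0],[0,0,0],0],
  ],
)

```text
t: 23.4
eef_pos: [0.603, 0.0961, 0.0291]
ee_rot: [-3.141, -0.0, -3.136]
force: [-3.6, 0.4, -1.6]
width: 0.014
```

>>> arm_command(
  motion=[
    [[-1,0,0],[0,0,0],0],
    [[-1,0,0],[0,0,0],0],
    [[-0.5,0,0],[0,0,0],0],
  ],
)

```text
t: 23.65
eef_pos: [0.6056, 0.0961, 0.0291]
ee_rot: [-3.142, -0.0, -3.136]
force: [-2.9, 0.5, -0.7]
width: 0.014
```

>>> arm_command(
  motion=[
    [[-1,0,0],[0,0,0],0],
    [[-1,0,0],[0,0,0],0],
  ],
)

```text
t: 23.82
eef_pos: [0.6065, 0.0959, 0.029]
ee_rot: [-3.141, -0.002, -3.136]
force: [-10.2, 1.3, 4.7]
width: 0.0139
```

>>> arm_command(
  motion=[
    [[0,0,0],[0,0,0],0],
    [[0,0,0],[0,0,0],0],
    [[0,0,0],[0,0,0],0],
    [[0.4,0,0],[0,0,0],0],
    [[0.4,0,0],[0,0,0],0],
    [[0,0,0],[0,0,0],0],
  ],
)

```text
t: 24.32
eef_pos: [0.6065, 0.0961, 0.0291]
ee_rot: [-3.141, -0.0, -3.136]
force: [-4.4, 0.2, -1.1]
width: 0.0138
```

>>> arm_command(
  motion=[
    [[0,0,0],[0,0,0],0.1],
    [[0,0,0],[0,0,0],0.3],
    [[0,0,0],[0,0,0],0.5],
    [[0,0,0],[0,0,0],0.6],
    [[0,0,0],[0,0,0],0.6],
    [[0,0,0],[0,0,0],0.6],
    [[0,0,0],[0,0,0],0.6],
    [[0,0,0],[0,0,0],0.6],
    [[0,0,-4],[0,0,0],0.6],
    [[0,0,-10],[0,0,0],0.6],
    [[0,0,-20],[0,0,0],0.6],
    [[0,0,-20],[0,0,0],0.6],
    [[0,0,-20],[0,0,0],0.6],
    [[0,0,-20],[0,0,0],0.6],
    [[0,0,-20],[0,0,0],0.6],
    [[10,0,-20],[0,0,0],0.6],
    [[25,0,0],[0,0,0],0.6],
    [[25,0,0],[0,0,0],0.6],
    [[25,0,0],[0,0,0],0.6],
    [[25,0,0],[0,0,0],0.6],
  ],
)

```text
t: 25.98
eef_pos: [0.4957, 0.0953, 0.1641]
ee_rot: [3.141, 0.001, -3.136]
force: [0.3, -0.9, -0.1]
width: 0.0528
```

Run:
```python
from h import *
s=arm.get_state();print(s['eef_pos'],s['force'],s['width'])
a=snap('top','t4.png')[:,:,::-1];w=snap('wrist','w5.png')[:,:,::-1]
c=cv2.resize(a[160:250,160:290],(800,554),interpolation=cv2.INTER_CUBIC)
cv2.imwrite('pics/c7.png',np.clip(c.astype(float)*1.4,0,255).astype(np.uint8))
```

```text
[0.49573268 0.09530789 0.16411712] [ 0.3281168  -0.86158394 -0.12071277] 0.05282079023519551
```

View pics/c7.png

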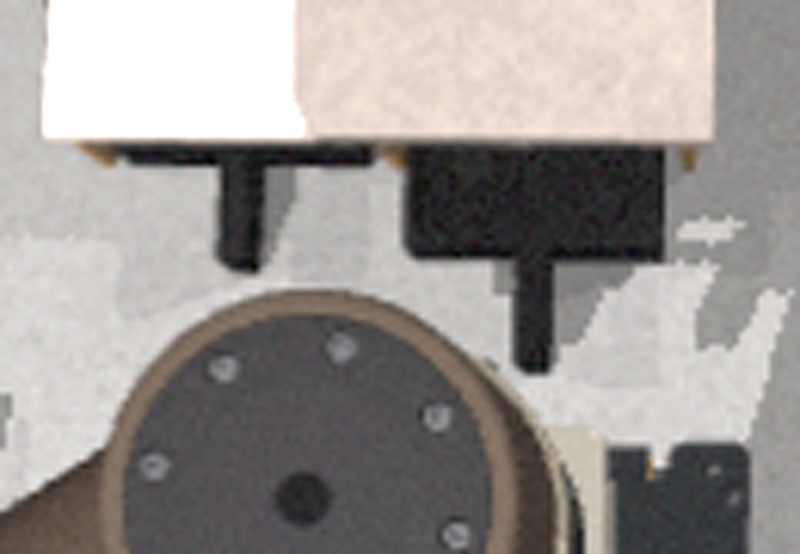

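Run:
```python
from e import *
g=cv2.imread('pics/t4.png').max(2)
line('rear rim (expect x .6345)',edge(g,1,[*range(229,242),*range(252,265)],196,208),.045)
line('R',edge(g,0,range(187,200),262,274),.045); line('L',edge(g,0,range(187,200),220,231),.045)
```

```text
rear rim (expect x .6345) mid [0.6273 0.0897] dir 89.74 rms 0.4
R mid [0.6552 0.0415] dir 1.71 rms 0.27
L mid [0.6506 0.1535] dir 0.13 rms 0.23
```

```bash
python3 -c "
from station import arm
print(arm.job_done())"
```

```text
the job is handed in; nothing more can be done
None
```

The battery pack is lying in the tray, and the tray is pushed fully home in the empty bay and let go. I handed the job in at about 26 s of the 70 s limit; no verdict is given.

**End stop:** I felt a slight extra push from about TCP x = 0.594, which I took as the plunger. The force then rose sharply from about 3 N to 10 N at 0.6065, which is the buffer. The leading end was about 110 mm inside the deck edge by then. I held there for about 0.25 s, eased off to 4.4 N and opened the gripper. The highest push I read was about 10 N, against the 18 N limit.

**Final top view:** The tray is in the bay with its fin outwards.
- **Depth:** The rear edge fitted at 0.627, but that is the foot of the wall rather than the rim. I estimated the correction by hand to about 0.634, which matches the 0.6345 expected from the stop position.
- **Middle line:** The tray's centre is at y ≈ 0.0975. My estimate for the bay's middle is 0.096–0.098, because the deck edges and the cheeks gave slightly different values.
- **Squareness:** The three edge fits disagree, with the tray turned between −0.3° and 1.7°. All are well inside the 0.1 rad (5.7°) limit.

**Not checked directly:**
- Plunger travel can't be seen, so it rests on the force and the depth.
- The last pictures don't show the pack under the deck. I last saw it lying in the tray at the bay mouth.
- I did not measure the bystanders again.
- The top and wrist cameras disagreed by 3–4 mm in y for the pack and tray early on. I used the wrist values.

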